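Slide the soy dish along the tray rim into its corner bay

ROBOT

A 6-joint arm with a two-finger parallel gripper is mounted at the origin on the work surface. World frame = base frame: x ahead of the robot, y to its left, z up, the work surface at z = 0. Lengths are in m, angles in rad, forces in N, time in s.
With the tool pointing down it reaches from about 0.375 to 0.9 m from the base axis. Payload 3.1 kg.
Tool frame: the origin (TCP) lies at the centre of the arm's flange, where the gripper is bolted on; the fingertips stand 173 mm ahead of it and the grasp point (between the pads) lies 155 mm ahead of it; z points along the fingers, y is the line along which they close (so a half turn about z gives the same grasp; the last joint's range is limited). The gripper opens to 85 mm and grips with 20 to 120 N. Pads are 22 mm wide; open, the fingers measure 114 mm over their backs; the gripper's body (76 mm by 85 mm) begins 54 mm behind the grasp point. The pads swing forward as they close: fully open they stand 13 mm farther back than shut.
Start: joints at [1.151, 0.527, 1.433, -0, 1.181, -0.178], TCP at [0.149, 0.607, 0.405] pointing down, gripper open.
Joint ranges: [-3.08, 3.08], [-0.75, 2.2], [0.22, 2.44], [-1.43, 4.57], [0, 2.65], [-2.85, 2.85]. Speed limits (rad/s): [2.79, 2.79, 3.14, 3.14, 3.14, 3.14].

INTERFACE

Orientations are given as a unit quaternion [x, y, z, w].
In Python, from station import * gives the robot as it stands.
- The arm moves only by the shell command python3 -m jog 'ROWS' [OPENING] [FORCE]. ROWS is a JSON object of lists of equal length, an entry for each row: "linear": the shift along the world's x, y, z in mm, a list of three; "turn": the turn about the world's z in units of 5 degrees (1.0 is 5 degrees). A call has 1 to 12 rows; each row shifts and turns the commanded pose from where the row before left it; what a row does not reach is not made up. A row lasts 1/8 s, in which the tool goes at most 62.5 mm and 10.7 degrees, less where a joint would pass 70% of its speed; a pose out of reach is approached as far as the arm can. A call is refused whole if a number of a shift passes 62.5 or a number of a turn 1, either way. A call with a gripper value outside its range is refused whole. OPENING is the opening, from 0 (shut) to 1 (fully open), set as the call begins (- or left out, the last holds). The fingers move at their own pace and stop on an object; FORCE is the grip in N (left out, the last holds). Time passes only in rows, so rows that do not move let the fingers close. It gives the time, the measured TCP pose, the force, the opening and the grip force at its end, in the units of the state.
- sense(): the state, without advancing time (a new reading comes with each control period).
- snapshot(name): name is "scene" or "top"; returns the picture (480x640x3 uint8, red, green, blue); there is no depth.
- get_calibration(name): a dict with "fx", "fy", "cx", "cy" (pixels), "dist_coeffs" ([k1, k2, p1, p2, k3] as OpenCV has them; the pictures are not rectified), "world_to_cam" (4x4, takes a point from world to camera coordinates). Camera axes: x right, y down, z forward; pixel columns grow to the right and rows downward; lengths in m; the calibration is good to about 2 mm. A picture is of the moment at which its call begins. get_calibration takes no time and is no camera call.
- sign_off(): hands the job in; it is judged then, once.
The state is a dict: "t": time; "q": joint angles; "qd": joint speeds; "tau": joint torques, N m; "tcp_pos": TCP position; "tool_rot": TCP orientation; "force": force on the tool from outside, world axes, zero at the start; "ft_torque": the same for the moment, N m; "finger_gap": opening from 0.0 (shut) to 1.0 (fully open); "gripper_force": force on a finger pad.
Only numpy, scipy, OpenCV 4.12 (cv2) and the standard library are available. Lean on these libraries where they do the work, as an engineer would, in place of code of your own. Each camera call takes 0.05 s, during which the arm holds its last target. There are 200 camera calls.

TASK

Set the blue soy dish in the corner bay of the red tray without gripping or lifting it: with the fingertips first push it gently straight across the tray until it lies flat against the long rim that the bay opens along, then, keeping it against that rim all the way, slide it along into the bay until it is fully home in the corner. Leave everything else where it is and take your hand away at the end.

Things in the scene. Friction and masses are not known exactly. Their poses are not given: they have to be found in the camera images.
- soy_dish: Square blue ceramic soy dish, 68 x 68 x 24 mm high, about 130 g, loose on the tray floor. Origin at the centre of its underside, z up, x and y square to its sides. Open hollow 56 x 56 mm, 18 mm deep: walls 6 mm thick, inside floor 6 mm above the origin. Starts in the tray's -y half, clear of the rims and turned up to 0.5 rad to them.
- tray: Red lacquered tray, gold-edged, fixed, 260 mm along its x, 340 mm along its y. Origin at the centre of its underside, z up. Floor's upper face at z = 8 mm; rims 8 mm thick, up to z = 22 mm, inner faces at x = +-122 mm and y = +-162 mm. The long rim to slide along is the +x one, on the side away from the robot (the tray is turned up to 0.5 rad). The bay is in its +x, +y corner.
- bay_seat (a point): Where the centre of the dish's underside comes when fully home, touching the +x and +y rims: tray x = 88, y = 128, z = 8 mm; axes as the tray's. The bay is 76 mm wide, open above and at its -y end: between the +x rim and a low gold-edged slat (6 mm thick, top at z = 20 mm, face at x = 46 mm) that runs along y from the +y rim back to y = 69 mm.
- chopsticks: Bystander: pair of dark chopsticks in a white paper sleeve, 26 x 208 x 7 mm, lying in the tray along its -x rim (tray x about -104 mm). Origin under its middle.
- chopstick_rest: Bystander: white porcelain chopstick rest, 18 x 46 x 12 mm, lying in the tray's +y half on the -x side of the slat. Origin at the centre of its underside.
- onigiri_mould: Bystander: triangular green plastic onigiri mould, about 105 mm across, 57 mm high with its grip, standing beside the tray. Origin at the centre of its underside.
- bowl: Bystander: speckled cream ceramic bowl, 120 mm across, 58 mm high, beside the tray. Origin at the centre of its underside.
- jar: Bystander: small glass jar with a metal flip-top lid, 66 mm across, 86 mm high, beside the tray. Origin at the centre of its underside.
- paddle: Bystander: bamboo rice paddle, about 205 x 56 x 7 mm, lying left of the tray, its blade away from the robot. Origin under its middle.
- tea_cup: Bystander: terracotta tea cup, 68 mm across, 75 mm high, left of the tray. Origin at the centre of its underside.

How it is judged:
On the way:
1. the dish lies flat against the tray's +x rim (within 5 mm and 0.1 rad) while still in the -y half of the tray (x of soy_dish in the frame of tray above 0.083 m and angle between soy_dish's own z axis and vertical below 0.1 rad and (angle between the x axis of soy_dish and the x axis of tray, either way round below 0.1 rad or angle between the y axis of soy_dish and the x axis of tray, either way round below 0.1 rad) and y of soy_dish in the frame of tray below 0 m), for 0.1 s.
At the end, for the whole second after the job is handed in: The dish rests level on the tray floor in the bay, within 4 mm of touching the +x rim and within 4 mm of touching the +y rim, square to them within 0.06 rad, at rest; the seven bystanders are within 15 mm of where they began (x of soy_dish in the frame of tray above 0.084 m and y of soy_dish in the frame of tray above 0.124 m and z of soy_dish in the frame of tray below 0.011 m and angle between soy_dish's own z axis and vertical below 0.05 rad and (angle between the x axis of soy_dish and the x axis of tray, either way round below 0.06 rad or angle between the y axis of soy_dish and the x axis of tray, either way round below 0.06 rad) and linear speed of soy_dish below 0.01 m/s and distance of each of chopsticks, chopstick_rest, onigiri_mould, bowl, jar, paddle, tea_cup from where it was at the start of the episode below 0.015 m).
It fails at once if the dish is lifted (its underside's centre more than 8 mm off the tray floor) (z of soy_dish in the frame of tray above 0.016 m).
It fails at once if the dish is tipped by more than 0.3 rad (angle between soy_dish's own z axis and vertical above 0.3 rad).
It fails at once if the dish is gripped or pushed hard (more than 35 N between the fingers and the dish) (contact force between the fingers and soy_dish above 35 N).
It fails at once if the dish strays more than 8 mm from the +x rim while it is in the +y half of the tray (y of soy_dish in the frame of tray above 0 m and x of soy_dish in the frame of tray below 0.08 m).
It fails at once if another thing is pushed aside (15 mm) or tipped (0.3 rad) (distance of any of chopsticks, chopstick_rest, onigiri_mould, bowl, jar, paddle, tea_cup from where it was at the start of the episode above 0.015 m or angle between any of bowl, jar, tea_cup's own z axis and vertical above 0.3 rad).
It also fails if it takes over 42 s, if anything falls off the work surface, if the arm or the gripper's body presses on something with over 40 N, if the wrist force passes 120 N, or if a joint passes its speed limit or range.

## Working session

There is one attempt and no reset: what is moved stays moved. The work goes in short steps, Python scripts to look and compute and a shell command to move; the robot and the scene stay as the last step left them, time stands still between calls to the robot, and variables do not carry over. Pictures are saved under pics/ and viewed, at most 10 in all, crops included, and the job is handed in when it is done.

```bash
mkdir -p pics; python3 - <<'E'
from station import *
import cv2,numpy as np
for n in("top","scene"):
    im=snapshot(n); cv2.imwrite(f"pics/{n}0.png",cv2.cvtColor(np.array(im),cv2.COLOR_RGB2BGR))
    c=get_calibration(n); print(n,c)
print(sense())
E
```

```text
top {'fx': 506.22221453991375, 'fy': 506.22221453991375, 'cx': 322.3291424340172, 'cy': 238.9336834183406, 'dist_coeffs': array([-0.11741759,  0.        ,  0.        ,  0.        ,  0.        ]), 'world_to_cam': array([[-8.58992484e-03, -9.99963026e-01, -3.98964784e-04,
         9.83270603e-02],
       [-9.92664092e-01,  8.57534233e-03, -1.20600432e-01,
         5.02826720e-01],
       [ 1.20599394e-01, -6.39910633e-04, -9.92701051e-01,
         1.51632455e+00],
       [ 0.00000000e+00,  0.00000000e+00,  0.00000000e+00,
         1.00000000e+00]])}
scene {'fx': 434.1736707794096, 'fy': 434.1736707794096, 'cx': 313.22092938403375, 'cy': 240.459724622892, 'dist_coeffs': array([-0.0323399,  0.       ,  0.       ,  0.       ,  0.       ]), 'world_to_cam': array([[-0.79034025,  0.61254745,  0.01216236,  0.34645607],
       [ 0.50348911,  0.66068252, -0.55677403, -0.28233932],
       [-0.34908597, -0.43391731, -0.83057495,  1.33314479],
       [ 0.        ,  0.        ,  0.        ,  1.        ]])}
{'t': 0.1, 'q': array([ 1.15153696e+00,  5.28354355e-01,  1.43379565e+00,  3.83773844e-06,
        1.18139086e+00, -1.78493982e-01]), 'qd': array([-0.0026521 , -0.00272497, -0.00340247, -0.00142655, -0.00138478,
       -0.00044674]), 'tau': array([ 9.93172785e-05, -4.43303633e+01, -1.78585947e+01, -2.24416344e-04,
        3.84495535e-03,  2.75158686e-05]), 'tcp_pos': array([0.14886441, 0.60668498, 0.40383589]), 'tool_rot': array([ 1.20092809e-01,  9.92762191e-01, -9.30399052e-04, -2.88518223e-04]), 'force': array([ 0.49057809, -0.11349993,  0.2818641 ]), 'ft_torque': array([ 0.00823871, -0.02493468,  0.04904414]), 'gripper_force': 0.0, 'finger_gap': 0.999549341168153}
```

View pics/top0.png

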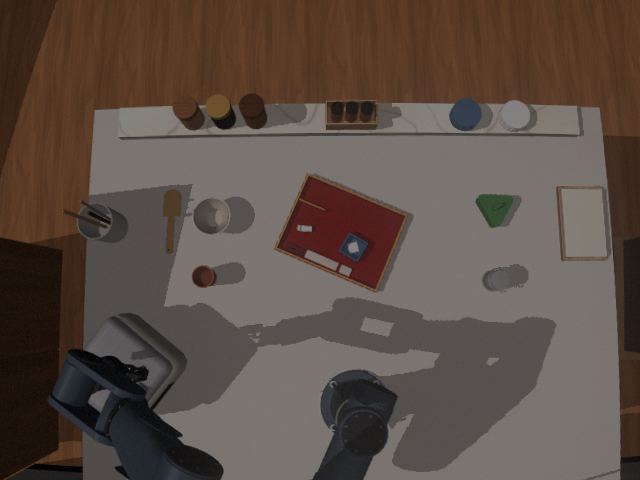

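View pics/scene0.png

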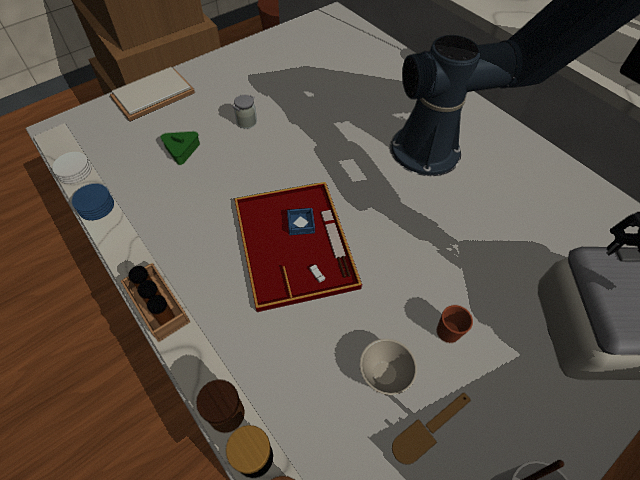

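The top view shows the tray with its outer corners near (310,175), (406,212), (377,291) and (276,248). The dish is at about (354,247) and the slat at about (312,205). The scene view shows the dish at (301,221).

```bash
cat > h.py <<'E'
from station import *
import cv2,numpy as np
def cast(n,px,z):
    c=get_calibration(n);K=np.array([[c['fx'],0,c['cx']],[0,c['fy'],c['cy']],[0,0,1]])
    u=cv2.undistortPoints(np.array(px,float).reshape(-1,1,2),K,c['dist_coeffs'])[:,0]
    R=c['world_to_cam'][:3,:3];t=c['world_to_cam'][:3,3];o=-R.T@t
    d=np.c_[u,np.ones(len(u))]@R
    return (o+d*((z-o[2])/d[:,2])[:,None])[:,:2]
def quad(pts):
    h=cv2.convexHull(pts)
    for e in np.arange(1,15,.25):
        a=cv2.approxPolyDP(h,e,True)
        if len(a)<=4: break
    # refine: fit lines to each side's contour points
    a=a[:,0].astype(float);P=pts.reshape(-1,2).astype(float);L=[]
    for i in range(len(a)):
        p,q=a[i],a[(i+1)%len(a)];d=(q-p)/np.linalg.norm(q-p);r=P-p;s=r@d;n=abs(r@[-d[1],d[0]])
        S=P[(n<2)&(s>.12*np.linalg.norm(q-p))&(s<.88*np.linalg.norm(q-p))]
        vx,vy,x,y=cv2.fitLine(S.astype(np.float32),cv2.DIST_HUBER,0,.01,.01).ravel();L.append(np.cross([x,y,1],[x+vx,y+vy,1]))
    out=[]
    for i in range(len(L)):
        v=np.cross(L[i-1],L[i]);out.append(v[:2]/v[2])
    return np.array(out)
def big(m):
    c,_=cv2.findContours(m.astype(np.uint8),cv2.RETR_EXTERNAL,cv2.CHAIN_APPROX_NONE)
    return max(c,key=cv2.contourArea)
def masks(n,im):
    hsv=cv2.cvtColor(im,cv2.COLOR_RGB2HSV);H,S,V=[hsv[...,i].astype(int) for i in range(3)]
    roi=np.zeros(H.shape,bool)
    if n=="top": roi[160:305,260:425]=1
    else: roi[175:320,222:370]=1
    tray=roi&(S>110)&((H<25)|(H>165))&(V>40)
    dish=roi&(H>95)&(H<125)&(S>70)&(V>30)
    return tray,dish
def fitrect(w):
    (c,s,a)=cv2.minAreaRect((w*1000).astype(np.float32)); return np.array(c)/1000,s,a
E
python3 - <<'E'
from h import *
for n in("top","scene"):
    im=cv2.cvtColor(cv2.imread(f"pics/{n}0.png"),cv2.COLOR_BGR2RGB)
    t,d=masks(n,im)
    q=quad(big(t)); w=cast(n,q,.022); print(n,q.round(1).tolist(),w.round(4).tolist(), fitrect(w), w.mean(0))
    print([np.linalg.norm(w[i]-w[i-1]).round(4) for i in range(len(w))],[np.degrees(np.arctan2(*(w[i]-w[i-1])[::-1])).round(1) for i in range(len(w))])
    b=big(d);q2=quad(b);w=cast(n,q2,.032);print(q2.round(1).tolist(),fitrect(cast(n,b[:,0],.032)),w.round(4).tolist(),w.mean(0))
E
```

```text
top [[307.4, 173.4], [406.8, 214.9], [375.4, 291.3], [274.5, 248.3]] [[0.7114, 0.139], [0.5775, -0.1687], [0.3428, -0.0661], [0.4771, 0.241]] (array([0.52704608, 0.03625278]), (335.64276123046875, 256.0914306640625), 66.47235107421875) [0.52720725 0.03628235]
[np.float64(0.2555), np.float64(0.3356), np.float64(0.2561), np.float64(0.3352)] [np.float64(-23.5), np.float64(-113.5), np.float64(156.4), np.float64(66.4)]
[[349.6, 233.0], [366.7, 243.5], [356.4, 260.8], [339.1, 250.5]] (array([0.4783541 , 0.00078471]), (63.28511047363281, 64.81505584716797), 58.36528778076172) [[0.521, 0.0106], [0.4884, -0.0413], [0.4357, -0.0089], [0.4675, 0.0431]] [0.47813401 0.00088609]
scene [[324.9, 181.7], [362.2, 287.7], [256.3, 311.3], [234.2, 198.2]] [[0.3445, -0.0677], [0.4831, 0.2489], [0.7182, 0.146], [0.5797, -0.1711]] (array([0.53146118, 0.03894452]), (345.98760986328125, 256.9671630859375), 66.34548950195312) [0.53138745 0.03902217]
[np.float64(0.257), np.float64(0.3456), np.float64(0.2566), np.float64(0.346)] [np.float64(156.3), np.float64(66.3), np.float64(-23.6), np.float64(-113.6)]
[[311.5, 207.7], [314.6, 232.4], [289.4, 233.9], [287.5, 210.0]] (array([0.48558405, 0.00646207]), (82.10450744628906, 67.4849853515625), 58.286521911621094) [[0.4365, -0.0108], [0.4793, 0.0578], [0.5334, 0.0224], [0.492, -0.0431]] [0.48529113 0.0065878 ]
```

```bash
python3 - <<'E'
import cv2,numpy as np
a=cv2.resize(cv2.imread("pics/top0.png")[165:300,265:415],None,fx=4,fy=4,interpolation=0)
cv2.imwrite("pics/ctop.png",a)
E
```

```text
(no output)
```

View pics/ctop.png

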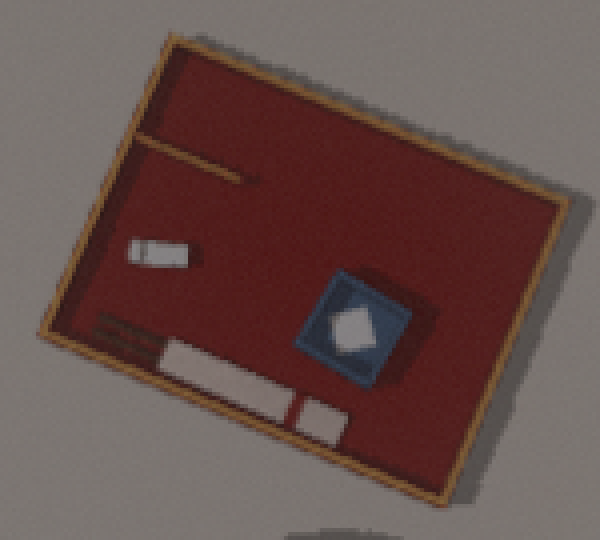

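The crop shows the dish at about (352,330), open on top. The chopsticks lie close on its near side. The slat runs from (137,135) to (240,180).

My plan is to put the shut fingertips into the dish's hollow and push on the inner +x and +y walls only, which avoids any gripping. The tray is at about (0.528, 0.036) with yaw -23.5°, and the dish is at about (0.478, 0.001).

```bash
python3 -m jog '{"linear":[[27,-50,0],[27,-50,0],[27,-50,0],[27,-50,0],[27,-50,0],[28,-51,0],[28,-51,0],[28,-51,0],[28,-51,0],[28,-51,0],[27,-51,0],[27,-50,0]],"turn":[-0.16,-0.16,-0.16,-0.16,-0.16,-0.16,-0.16,-0.16,-0.16,-0.16,-0.16,-0.18]}' 0 20
python3 -m jog '{"linear":[[0,0,-40],[0,0,-50],[0,0,-50],[0,0,-20],[0,0,0],[0,0,0]],"turn":[0,0,0,0,0,0]}'
python3 - <<'E'
from h import *
s=sense();print(s['tcp_pos'],s['tool_rot'],s['force'],s['finger_gap'],s['t'])
im=np.array(snapshot("scene"));im2=np.array(snapshot("top"))
a=cv2.resize(im[165:315,215:375],None,fx=3.5,fy=3.5);
cv2.imwrite("pics/s1.png",cv2.cvtColor(a,cv2.COLOR_RGB2BGR))
E
```

```text
t: 1.6
tcp_pos: [0.4785, -0.001, 0.4045]
tool_rot: [0.204, 0.979, 0.0, -0.0]
force: [0.6, 0.5, 0.4]
finger_gap: 0.001
gripper_force: 0.0
t: 2.35
tcp_pos: [0.4784, 0.0009, 0.2453]
tool_rot: [0.204, 0.979, -0.0, 0.001]
force: [-0.1, 0.1, 0.4]
finger_gap: 0.0
gripper_force: 0.0
[0.47838176 0.00090816 0.24529827] [ 2.03585525e-01  9.79056986e-01 -2.02003118e-05  5.93277221e-04] [-0.14179388  0.08742365  0.41438809] 0.00039107351906681967 2.35
```

View pics/s1.png

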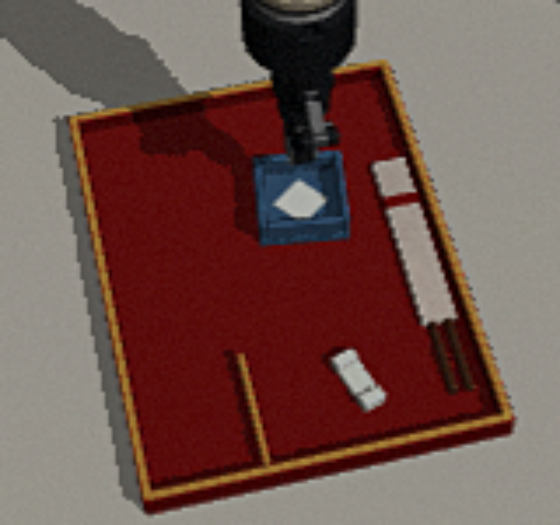

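The fingertips show at crop (304,160), which is full-image pixel (302,211), above the dish's back wall in this view. I'll check the tip height against the projection.

```bash
python3 - <<'E'
from h import *
c=get_calibration("scene");K=np.array([[c['fx'],0,c['cx']],[0,c['fy'],c['cy']],[0,0,1]]);M=c['world_to_cam']
P=np.array([[.4784,.0009,z] for z in(.085,.072,.059)]+[[.4784,.0009,.014]])
print(cv2.projectPoints(P,cv2.Rodrigues(M[:3,:3])[0],M[:3,3],K,c['dist_coeffs'])[0][:,0])
E
python3 -m jog '{"linear":[[0,0,-20],[0,0,-15],[0,0,-10],[0,0,0]],"turn":[0,0,0,0]}'
```

```text
[[301.30736847 205.50047168]
 [301.36118994 208.68146762]
 [301.41401438 211.80127502]
 [301.58953921 222.15173681]]
t: 2.95
tcp_pos: [0.4779, 0.001, 0.1992]
tool_rot: [0.204, 0.979, 0.0, -0.001]
force: [0.4, 0.9, -0.0]
finger_gap: 0.002
gripper_force: 0.0
```

```bash
python3 -m jog '{"linear":[[0,0,-3],[0,0,-3],[4.6,-2,0],[4.6,-2,0],[4.6,-2,0],[4.6,-2,0],[4.6,-2,0],[4.6,-2,0],[4.6,-2,0],[4.6,-2,0],[4.6,-2,0],[0,0,0]],"turn":[0,0,0,0,0,0,0,0,0,0,0,0]}'
python3 - <<'E'
from h import *
im=np.array(snapshot("scene"));cv2.imwrite("pics/s2.png",cv2.cvtColor(cv2.resize(im[165:315,215:375],None,fx=3.5,fy=3.5),cv2.COLOR_RGB2BGR))
E
```

```text
t: 4.45
tcp_pos: [0.5201, -0.0173, 0.1937]
tool_rot: [0.204, 0.979, -0.0, 0.001]
force: [0.5, -1.3, -0.1]
finger_gap: -0.004
gripper_force: 0.0
```

View pics/s2.png

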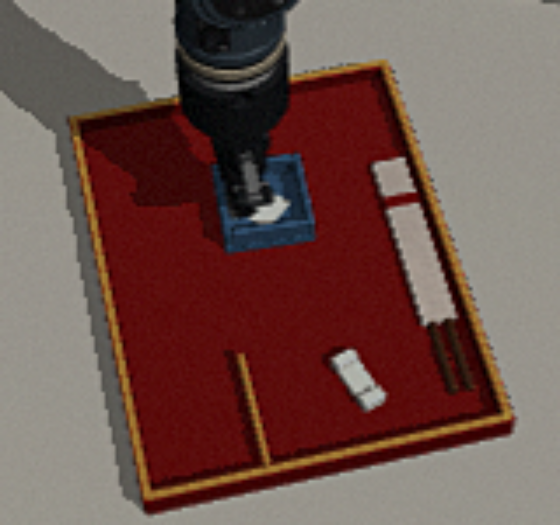

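The dish is moving with the fingers, with its front wall now at crop (265,235).

```bash
python3 -m jog '{"linear":[[5.5,-2.4,0],[5.5,-2.4,0],[5.5,-2.4,0],[5.5,-2.4,0],[5.5,-2.4,0],[5.5,-2.4,0],[5.5,-2.4,0],[5.5,-2.4,0],[5.5,-2.4,0],[5.5,-2.4,0],[5.5,-2.4,0],[5.5,-2.4,0]],"turn":[0,0,0,0,0,0,0,0,0,0,0,0]}'
python3 -m jog '{"linear":[[3.7,-1.6,0],[1.8,-0.8,0],[1.8,-0.8,0],[0,0,0]],"turn":[0,0,0,0]}'
python3 - <<'E'
from h import *
for n in ("scene","top"):
    im=np.array(snapshot(n));cv2.imwrite(f"pics/{n}3.png",cv2.cvtColor(im,cv2.COLOR_RGB2BGR))
    if n=="scene": cv2.imwrite("pics/s3.png",cv2.cvtColor(cv2.resize(im[165:315,215:375],None,fx=3.5,fy=3.5),cv2.COLOR_RGB2BGR))
E
```

```text
t: 6.0
tcp_pos: [0.5858, -0.046, 0.1937]
tool_rot: [0.204, 0.979, 0.0, -0.0]
force: [-0.6, -0.2, -0.8]
finger_gap: 0.001
gripper_force: 0.2
t: 6.5
tcp_pos: [0.5928, -0.0491, 0.1937]
tool_rot: [0.204, 0.979, -0.0, 0.0]
force: [0.1, 0.2, -0.8]
finger_gap: 0.001
gripper_force: 0.0
```

View pics/s3.png

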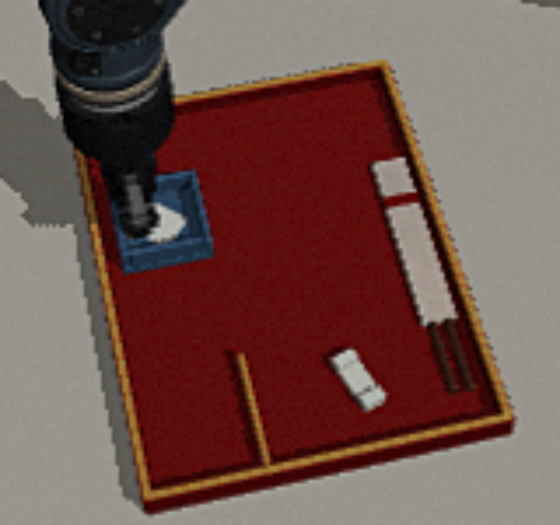

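The dish is a little short of the +x rim, with its left corner at crop (122,265). I'll close the gap slowly and watch the force.

```bash
python3 -m jog '{"linear":[[1.8,-0.8,0],[1.8,-0.8,0],[1.8,-0.8,0],[0.9,-0.4,0],[0,0,0]],"turn":[0,0,0,0,0]}'
python3 -m jog '{"linear":[[0.9,-0.4,0],[0.9,-0.4,0],[0,0,0]],"turn":[0,0,0]}'
```

```text
t: 7.22
tcp_pos: [0.5992, -0.0519, 0.1937]
tool_rot: [0.204, 0.979, -0.0, 0.0]
force: [0.5, 0.4, -0.0]
finger_gap: -0.002
gripper_force: 0.1
t: 7.6
tcp_pos: [0.601, -0.0527, 0.1937]
tool_rot: [0.204, 0.979, -0.0, 0.0]
force: [-2.0, 0.5, 0.7]
finger_gap: -0.0
gripper_force: 0.2
```

```bash
for i in 1; do python3 -m jog '{"linear":[[0.9,-0.4,0],[0,0,0]],"turn":[0,0]}' | grep -E "tcp|^force"; python3 -m jog '{"linear":[[0.9,-0.4,0],[0,0,0]],"turn":[0,0]}'| grep -E "tcp|^force"; done
```

```text
tcp_pos: [0.6018, -0.0531, 0.1937]
force: [-0.3, 0.4, -0.4]
tcp_pos: [0.6027, -0.0535, 0.1937]
force: [-1.0, 0.9, 0.8]
```

```bash
python3 -m jog '{"linear":[[0.9,-0.4,0],[0,0,0]],"turn":[0,0]}' | grep -E "tcp|^force"; python3 -m jog '{"linear":[[0.9,-0.4,0],[0,0,0]],"turn":[0,0]}'| grep -E "tcp|^force"
python3 - <<'E'
from h import *
for n in ("top","scene"):
    im=np.array(snapshot(n));cv2.imwrite(f"pics/{n}4.png",cv2.cvtColor(im,cv2.COLOR_RGB2BGR))
a=cv2.imread("pics/top4.png")[165:300,265:415];b=cv2.imread("pics/scene4.png")[165:300,220:370]
cv2.imwrite("pics/c4.png",np.hstack([cv2.resize(x,(400,360)) for x in(a,b)]))
E
```

```text
tcp_pos: [0.603, -0.0536, 0.1936]
force: [-2.0, 0.4, 1.5]
tcp_pos: [0.6034, -0.0538, 0.1936]
force: [-4.9, 2.1, 3.8]
```

View pics/c4.png

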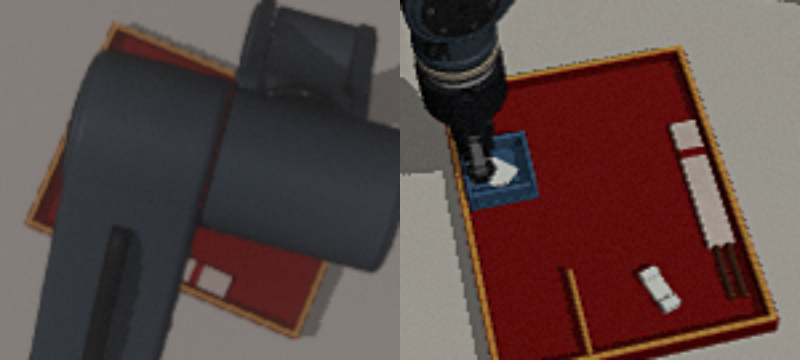

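The right half shows the dish flush against the +x rim, with its side along (462,150)–(472,208). The force is about 5 N. Next I'll slide it along the rim while holding that light press.

```bash
python3 -m jog '{"linear":[[1.2,2.76,0],[1.6,3.68,0],[1.6,3.68,0],[1.6,3.68,0],[1.6,3.68,0],[1.6,3.68,0]],"turn":[0,0,0,0,0,0]}' | grep -E "tcp|^force"; python3 -m jog '{"linear":[[1.6,3.68,0],[1.6,3.68,0],[1.6,3.68,0]],"turn":[0,0,0]}'| grep -E "tcp|^force"
```

```text
tcp_pos: [0.6125, -0.0332, 0.193]
force: [-6.1, -1.8, 1.8]
tcp_pos: [0.6173, -0.0222, 0.193]
force: [-5.2, -1.9, 0.4]
```

```bash
for i in 1; do python3 -m jog '{"linear":[[1.6,3.68,0],[1.6,3.68,0],[1.6,3.68,0],[1.6,3.68,0],[1.6,3.68,0],[1.6,3.68,0]],"turn":[0,0,0,0,0,0]}' | grep -E "tcp|^force"; python3 -m jog '{"linear":[[1.6,3.68,0],[1.6,3.68,0],[1.6,3.68,0],[1.6,3.68,0],[1.6,3.68,0]],"turn":[0,0,0,0,0]}'| grep -E "tcp|^force"; done
python3 - <<'E'
from h import *
im=np.array(snapshot("scene"));cv2.imwrite("pics/s5.png",cv2.cvtColor(cv2.resize(im[165:315,215:375],None,fx=3.5,fy=3.5),cv2.COLOR_RGB2BGR))
E
```

```text
tcp_pos: [0.6269, -0.0001, 0.193]
force: [-4.7, -2.0, 0.6]
tcp_pos: [0.6349, 0.0182, 0.193]
force: [-5.3, -1.7, 1.1]
```

View pics/s5.png

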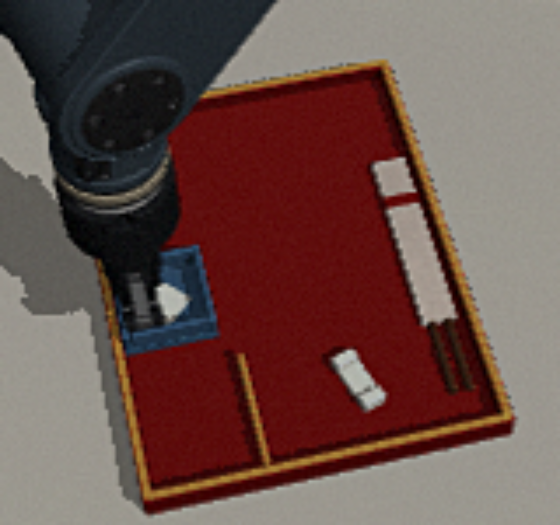

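The dish is flush to the rim and square, with its front edge at crop y≈345. It is about to enter the bay clear of the slat, so I'll carry on.

```bash
J='tcp|^force'; python3 -m jog '{"linear":[[1.6,3.68,0],[1.6,3.68,0],[1.6,3.68,0],[1.6,3.68,0],[1.6,3.68,0],[1.6,3.68,0],[1.6,3.68,0],[1.6,3.68,0]],"turn":[0,0,0,0,0,0,0,0]}' | grep -E "$J"; python3 -m jog '{"linear":[[1.6,3.68,0],[1.6,3.68,0],[1.6,3.68,0],[1.6,3.68,0],[1.6,3.68,0],[1.6,3.68,0],[1.6,3.68,0],[1.6,3.68,0]],"turn":[0,0,0,0,0,0,0,0]}'| grep -E "$J"
```

```text
tcp_pos: [0.6477, 0.0477, 0.193]
force: [-4.8, -1.8, 1.3]
tcp_pos: [0.6606, 0.0771, 0.193]
force: [-5.7, -1.5, 0.8]
```

```bash
J='tcp|^force'; python3 -m jog '{"linear":[[1.6,3.68,0],[1.6,3.68,0],[1.6,3.68,0],[1.6,3.68,0],[1.6,3.68,0],[1.6,3.68,0],[1.6,3.68,0],[1.6,3.68,0],[1.6,3.68,0],[1.6,3.68,0]],"turn":[0,0,0,0,0,0,0,0,0,0]}' | grep -E "$J"; python3 -m jog '{"linear":[[0.8,1.84,0],[0.8,1.84,0],[0.8,1.84,0],[0,0,0]],"turn":[0,0,0,0]}'| grep -E "$J"
```

```text
tcp_pos: [0.6766, 0.1139, 0.193]
force: [-5.4, -0.8, -0.2]
tcp_pos: [0.6791, 0.1196, 0.193]
force: [-4.9, -0.7, 0.8]
```

```bash
J='tcp|^force'; python3 -m jog '{"linear":[[0.4,0.92,0],[0.4,0.92,0],[0.4,0.92,0],[0,0,0]],"turn":[0,0,0,0]}' | grep -E "$J"; python3 -m jog '{"linear":[[0.4,0.92,0],[0.4,0.92,0],[0,0,0]],"turn":[0,0,0]}'| grep -E "$J"
```

```text
tcp_pos: [0.6802, 0.1222, 0.193]
force: [-5.4, -0.6, 1.8]
tcp_pos: [0.6809, 0.1234, 0.193]
force: [-5.5, -3.6, 2.1]
```

```bash
J='tcp|^force'; python3 -m jog '{"linear":[[0.4,0.92,0],[0,0,0]],"turn":[0,0]}' | grep -E "$J"; python3 -m jog '{"linear":[[0.4,0.92,0],[0,0,0]],"turn":[0,0]}'| grep -E "$J"
```

```text
tcp_pos: [0.6811, 0.1237, 0.193]
force: [-7.0, -5.0, 1.7]
tcp_pos: [0.6813, 0.124, 0.193]
force: [-8.1, -8.3, 3.2]
```

It has hit the hard stop in the corner. I'll back off inside the hollow and then rise.

```bash
J='tcp|^force'; python3 -m jog '{"linear":[[-2.6,-1,0],[-4,-1.6,0],[-4,-1.6,0],[0,0,0],[0,0,10],[0,0,20],[0,0,40],[0,0,50],[0,0,50]],"turn":[0,0,0,0,0,0,0,0,0]}' | grep -E "$J"; python3 -m jog '{"linear":[[-30,50,10],[-30,50,0],[-30,50,0],[-30,50,0],[-30,50,0],[-30,50,0],[0,0,0],[0,0,0]],"turn":[0,0,0,0,0,0,0,0]}'
python3 - <<'E'
from h import *
for n in("top","scene"):
    im=np.array(snapshot(n));cv2.imwrite(f"pics/{n}6.png",cv2.cvtColor(im,cv2.COLOR_RGB2BGR))
    t,d=masks(n,im);q=cast(n,quad(big(d)),.032);print(n,q.mean(0),[np.degrees(np.arctan2(*(q[i]-q[i-1])[::-1])).round(1) for i in range(len(q))])
    T=q.mean(0)-[.528,.036];print("tray frame",T@[.917,-.399],T@[.399,.917])
a=cv2.imread("pics/top6.png")[165:300,265:415];b=cv2.imread("pics/scene6.png")[190:325,220:370]
cv2.imwrite("pics/c6.png",np.hstack([cv2.resize(x,(400,360)) for x in(a,b)]))
E
```

```text
tcp_pos: [0.6722, 0.122, 0.3671]
force: [0.2, -0.5, -0.4]
t: 18.5
tcp_pos: [0.4922, 0.422, 0.375]
tool_rot: [0.203, 0.979, 0.0, 0.001]
force: [-0.3, 0.5, 0.7]
finger_gap: -0.004
gripper_force: 0.0
top [0.65793552 0.11850497] [np.float64(-23.7), np.float64(-113.7), np.float64(155.6), np.float64(67.2)]
tray frame 0.08623138810112858 0.1275013322857122
scene [0.66226965 0.11975827] [np.float64(157.0), np.float64(65.8), np.float64(-23.7), np.float64(-113.3)]
tray frame 0.08970571896258812 0.1303799237444942
```

View pics/c6.png

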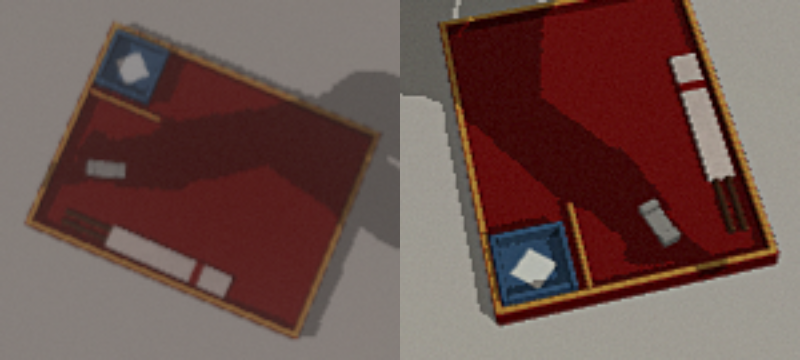

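In both views the dish sits square and flush in the corner, at (132,65) on the left and (533,265) on the right. The other items in the tray have not moved.

```bash
python3 -c "from station import *; print(sign_off())"
```

```text
the job is handed in; nothing more can be done
None
```

I slid the blue dish along the +x rim into the corner bay, where the final pictures show it flush and square; the hand is clear, and the job was handed in at about 18.6 s with no verdict returned.

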